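# Refill the cartridge dispenser

### The job

Refill the white cartridge dispenser on the counter: slip the palette knife's blade into the gap under the front edge of its shut cover and lever the cover up with it, lay the knife back flat in the middle of its cork mat, and with the cover fully open stand every cartridge upright, grip tab up, on the floor of a bay of its own. Then shut the cover fully, and only after that turn the counter knob anticlockwise (seen from above) back to its zero stop. Leave the paella pan, rice spoon, pepper grinder and terracotta dishes, which stand around the work, where they are.

Things in the scene. Friction and masses are not known exactly. Their poses are not given: they have to be found in the camera images.
- dispenser: fixed white dispenser. Origin under the centre of its bay box, at counter level; x from the front (pry) side to the hinge side, y along the hinge, z up. Bay box outside x -60..60 mm, y -107..107, walls 5 thick, tops at z 82, floor at z 6. Dividers 4 thick, 26 high at y -52, 0 and +52 make four bays about 110 (x) by 48 (y). Its +y end has a lower deck (y 107..177, top z 60) with the counter knob.
- pry_gap (a point): centre of the pry gap, on the outer face of the front wall just under the cover's front edge: an opening 80 mm wide (local y) and 16 mm high (dispenser z 66..82) leading straight along local +x into the empty box. Axes as the dispenser's.
- bay0 (a point): floor centre of the bay at dispenser y -78 mm; axes as the dispenser's
- bay1 (a point): floor centre of the bay at dispenser y -26 mm; axes as the dispenser's
- bay2 (a point): floor centre of the bay at dispenser y 26 mm; axes as the dispenser's
- bay3 (a point): floor centre of the bay at dispenser y 78 mm; axes as the dispenser's
- cover (a joint): cover angle in rad: 0 shut, 1.75 fully open (stop, just past upright). The stiff hinge keeps the cover wherever it is left; about 1.3 N at the front edge moves it up, under 1 N down. No handle, no latch.
- cover_hinge (a point): on the hinge line, mid-width, level with the shut cover's underside (dispenser x +60, z 82 mm). The cover is a flat panel 6 mm thick, 212 mm wide along the hinge, reaching 120 mm from the hinge line to its front edge, which is flush with the front wall when shut.
- counter (a joint): counter knob angle in rad: 0 at the zero stop, grows clockwise seen from above, up to 3.0; turn it anticlockwise to reset. Friction about 0.03 Nm holds it where it is left.
- counter_grip (a point): on the knob's vertical axis, mid-height of its upright grip bar: 54 mm long, 14 thick, reaching 14 above and below this point, on a disc of 60 mm diameter. Turns with the knob: local x runs along the bar, whose -x end bears a small black pointer that meets the black mark on the deck at zero (local x then parallel to the dispenser's x).
- mat_top (a point): centre of the top of the fixed cork mat, 240 (local x) by 130 mm, 4 mm thick
- knife_grip (a point): palette knife, 210 mm long, 0.14 kg, at the start flat on the mat: grip point near its centre of mass, mid-height, 13 mm above the mat. Local x points to the blade tip, z up. Wooden handle 24 wide, 26 high, from 80 mm behind to 40 ahead of this point; then a steel blade 45 wide, 3 thick, at mid-height, to 130 ahead. The same upside down.
- knife_tip (a point): middle of the blade's tip edge, 130 mm along local x from knife_grip, same height
- cart0_mid (a point): refill cartridge (there are 2 to 4; absent ones give None), about 0.15 kg: body 70 (local x) by 40 (local y) by 40 mm high, with a white grip tab on top centre, 30 (x) by 20 (y) by 26 mm high; total height 66 mm. This point is half-way up its full height (33 mm above its underside).
- cart1_mid (a point): refill cartridge (there are 2 to 4; absent ones give None), about 0.15 kg: body 70 (local x) by 40 (local y) by 40 mm high, with a white grip tab on top centre, 30 (x) by 20 (y) by 26 mm high; total height 66 mm. This point is half-way up its full height (33 mm above its underside).
- cart2_mid (a point): refill cartridge (there are 2 to 4; absent ones give None), about 0.15 kg: body 70 (local x) by 40 (local y) by 40 mm high, with a white grip tab on top centre, 30 (x) by 20 (y) by 26 mm high; total height 66 mm. This point is half-way up its full height (33 mm above its underside).
- cart3_mid (a point): refill cartridge (there are 2 to 4; absent ones give None), about 0.15 kg: body 70 (local x) by 40 (local y) by 40 mm high, with a white grip tab on top centre, 30 (x) by 20 (y) by 26 mm high; total height 66 mm. This point is half-way up its full height (33 mm above its underside).
There are look-alikes about, which are no part of the job. What is shaped like the part that bears cart3_mid but blue, purple or yellow is not meant.

How it is judged:
By the outcome, as a careful person would: the job done as asked, in the order asked, and still so for the second after the job is handed in, with the robot touching nothing.
Of cart0, cart1, cart2, cart3 only 2 to 4 are there at a start; the rules pass over those that are not, and their reading is None.
At some moment in a run one of cart0, cart1, cart2, cart3, knife may be knocked a few centimetres aside while the robot is not near it.
Once in a run the grip may slacken for a moment while it holds something.
It also fails if it takes over 208 s, if anything falls off the work surface, if the arm or the gripper's body presses on something with over 40 N, if the wrist force passes 120 N, or if a joint passes its speed limit or range.

### The arm

A 6-joint arm with a two-finger parallel gripper is mounted at the origin on the work surface. World frame = base frame: x ahead of the robot, y to its left, z up, the work surface at z = 0. Lengths are in m, angles in rad, forces in N, time in s.
With the tool pointing down it reaches from about 0.325 to 0.775 m from the base axis. Payload 5.5 kg.
Tool frame: the origin (TCP) lies between the finger pads; the fingertips stand 8 mm ahead of it and the grasp point (between the pads) lies 11 mm behind it (tcp_to_tips is the distance from the TCP to the fingertips, in m); z points along the fingers, y is the line along which they close (so a half turn about z gives the same grasp; the last joint's range is limited). The gripper opens to 88 mm and grips with 3 to 60 N. Pads are 20 mm wide; open, the fingers measure 115 mm over their backs; the gripper's body (75 mm by 178 mm) begins 61 mm behind the grasp point.
Start: joints at [-1.253, 0.091, 1.231, -0, 1.82, -0.057], TCP at [0.22, -0.558, 0.231] pointing down, gripper open.
Joint ranges: [-2.87, 2.87], [-0.86, 2.18], [0.17, 2.46], [-1.51, 4.65], [0.06, 2.69], [-2.65, 2.65]. Speed limits (rad/s): [2.57, 2.57, 3.01, 3.14, 3.14, 3.14].

### API

Orientations are given as a unit quaternion [w, x, y, z].
In Python, from bench import * gives the robot as it stands. Calls block until the motion is done:
- move_to(position, orientation): joint-space move of the TCP to a pose.
- move_l(position, speed=0.15, orientation=None): straight line of the TCP; orientation=None keeps the orientation; speed is the mean speed in m/s.
- movej(angles): joint-space move.
- gripper_open() and close(): open the fingers fully, or close them until they stop; the grip force is fixed at half the most.
- hold(seconds).
- inverse_kinematics(position, orientation): joint angles nearest the present ones, or None.
- state(): the state.
- get_image(name): name is "side" or "top"; returns a dict with "frame" (400x640x3 uint8, blue, green, red), "depth" (400x640 float32, m along the optical axis (not along the pixel's ray), 0 where there is no reading), "camera_matrix" (3x3 intrinsics, pixels), "view" (4x4, takes a point from world to camera coordinates). Camera axes: x right, y up, looking along -z (the intrinsics and any distortion apply to the point x, -y, -z); pixel columns grow to the right and rows downward; lengths in m; the calibration is good to about 2 mm. A picture is of the moment at which its call begins.
A pose or a line that the arm cannot do raises IKError and nothing moves.
- job_done(): hands the job in; it is judged then, once.
The state is a dict: "time": time; "joint_pos": joint angles; "dq": joint speeds; "joint_torque": joint torques, N m; "ee_pos": TCP position; "ee_rot": TCP orientation; "ft_force": force on the tool from outside, world axes, zero at the start; "moment": the same for the moment, N m; "finger_gap": finger opening in m; "finger_force": force on a finger pad.
Only numpy, scipy, OpenCV 4.12 (cv2) and the standard library are available. Lean on these libraries where they do the work, as an engineer would, in place of code of your own. Each camera call takes 0.05 s, during which the arm holds its last target. There are 200 camera calls.

## Working session

There is one attempt and no reset: what is moved stays moved. The work goes in short steps, each a Python script; the robot and the scene stay as the last script left them, time stands still between calls to the robot, and variables do not carry over. Pictures are saved under pics/ and viewed, at most 14 in all, crops included, and the job is handed in when it is done.

```bash
ls; mkdir -p pics; python3 - <<'E'
from bench import *
import cv2,numpy as np
s=state();print(s)
for n in("side","top"):
    im=get_image(n);np.savez(f"{n}0.npz",**im);cv2.imwrite(f"pics/{n}0.png",im["frame"]);print(n,im["camera_matrix"],im["view"],(im["depth"]>0).mean(), im.keys())
E
```

```text
pics
{'time': 0.0, 'joint_pos': array([-1.25268260e+00,  9.18755759e-02,  1.23183186e+00, -1.27797554e-05,
        1.81977873e+00, -5.67241125e-02]), 'dq': array([ 3.60967277e-05,  1.50195681e-03,  2.39840920e-03,  1.32689611e-03,
       -1.04260795e-04,  2.73915874e-03]), 'joint_torque': array([-2.65910028e-03, -4.46466637e+01, -4.06442750e+01,  6.95587322e-02,
        2.94428843e-02, -1.42730346e-04]), 'ee_pos': array([ 0.21957253, -0.55810055,  0.22952735]), 'ee_rot': array([-9.37878285e-04,  9.82488276e-01,  1.86322010e-01, -1.29526140e-04]), 'ft_force': array([ 0.32127441,  0.13283113, -0.20099041]), 'moment': array([-0.01774522,  0.02781333, -0.02634773]), 'finger_force': 0.0, 'finger_gap': 0.08778174246269523}
side [[446.97654526   0.         321.57688544]
 [  0.         446.97654526 194.09507604]
 [  0.           0.           1.        ]] [[-0.95054388 -0.31058861  0.00101981  0.59465256]
 [ 0.16163575 -0.49187057  0.8555333  -0.20848153]
 [-0.26521729  0.81338678  0.51774678 -0.84986933]
 [ 0.          0.          0.          1.        ]] 0.9960078125 dict_keys(['frame', 'depth', 'camera_matrix', 'view'])
top [[453.6154126    0.         315.74632724]
 [  0.         453.6154126  200.21553141]
 [  0.           0.           1.        ]] [[-0.01625955 -0.99952667 -0.02611645 -0.04858075]
 [ 0.99431037 -0.01891376  0.10482921 -0.64154788]
 [-0.10527355 -0.02426338  0.99414726 -1.31414629]
 [ 0.          0.          0.          1.        ]] 0.996140625 dict_keys(['frame', 'depth', 'camera_matrix', 'view'])
```

View pics/top0.png

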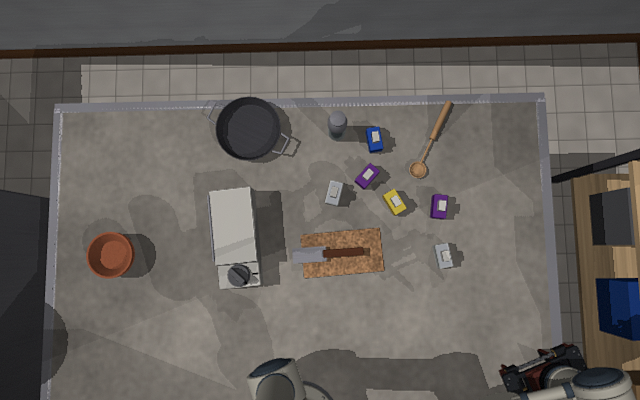

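View pics/side0.png

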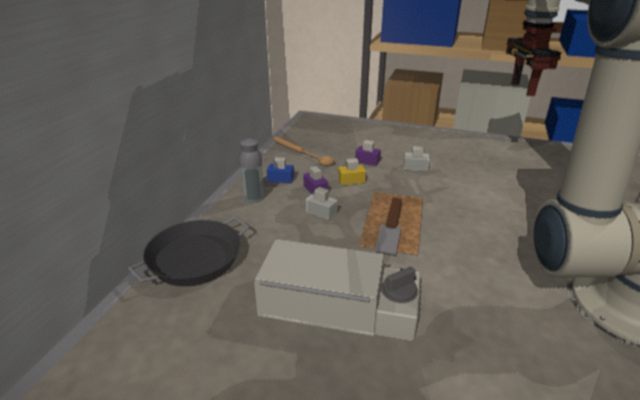

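The top view shows the dispenser at (233,237) with its knob at (238,275) and its front facing the mat on the right. The knife lies on the mat at (335,253), blade pointing left. The cartridge-shaped things are grey (335,193), grey (445,256), blue (375,138), purple (367,176), purple (440,206) and yellow (395,202). Only the two grey ones fit, since the coloured ones are excluded. I'll measure and confirm this in a crop.

```bash
cat > h.py <<'E'
from bench import *
import cv2, numpy as np
from scipy.spatial.transform import Rotation as R
def grab(n, save=None):
    im=get_image(n)
    if save: cv2.imwrite(f"pics/{save}.png",im["frame"])
    return im
def world(im):
    K,V,d=im["camera_matrix"],np.array(im["view"]),im["depth"]
    v,u=np.mgrid[:d.shape[0],:d.shape[1]]
    c=np.stack([(u-K[0,2])/K[0,0]*d,-(v-K[1,2])/K[1,1]*d,-d],-1)
    return (c-V[:3,3])@V[:3,:3]
def ray(im,px,z):
    K,V=im["camera_matrix"],np.array(im["view"])
    px=np.atleast_2d(px).astype(float)
    c=np.stack([(px[:,0]-K[0,2])/K[0,0],-(px[:,1]-K[1,2])/K[1,1],-np.ones(len(px))],-1)@V[:3,:3]
    o=-V[:3,:3].T@V[:3,3]
    return (o+c*((z-o[2])/c[:,2])[:,None])
def proj(im,p):
    K,V=im["camera_matrix"],np.array(im["view"])
    c=np.asarray(p)@V[:3,:3].T+V[:3,3]
    return np.array([K[0,2]+K[0,0]*c[0]/-c[2],K[1,2]+K[1,1]*c[1]/c[2]])
def rect(im,mask,z):
    """min-area rectangle of the largest blob, cast onto plane z: centre, long axis angle, sizes (m)"""
    cs,_=cv2.findContours(mask.astype(np.uint8),cv2.RETR_EXTERNAL,cv2.CHAIN_APPROX_NONE)
    c=max(cs,key=cv2.contourArea)
    P=ray(im,c[:,0,:],z)[:,:2]
    (cx,cy),(w,h),a=cv2.minAreaRect((P*1000).astype(np.float32))
    if w<h: w,h,a=h,w,a+90
    return np.array([cx,cy])/1000,np.radians((a+90)%180-90),np.array([w,h]),cv2.contourArea(c)
E
python3 - <<'E'
import cv2,numpy as np
import sys; sys.argv=['x']
from h import *
im=dict(np.load("top0.npz"));W=world(im);f=im["frame"];hsv=cv2.cvtColor(f,cv2.COLOR_BGR2HSV)
print("table z",np.median(W[300:340,400:480,2]))
z=W[...,2]
def roi(u0,u1,v0,v1):
    m=np.zeros(z.shape,bool);m[v0:v1,u0:u1]=1;return m
r=roi(195,285,175,300)
print("cover",rect(im,r&(z>.078)&(z<.1),.088))
print("deck",rect(im,r&(z>.05)&(z<.072),.06), "above",rect(im,roi(215,262,262,300)&(z>.075),.09))
for c in((335,193),(445,256)):
    q=roi(c[0]-18,c[0]+18,c[1]-20,c[1]+20)
    print("cart",c,"body",rect(im,q&(z>.03)&(z<.048),.04),rect(im,q&(z>.03),.04),"tab",rect(im,q&(z>.056),.066),z[q].max())
m=roi(280,400,220,285)
hm=m&(z>.02)
print("knife handle",rect(im,hm&(z>.022),.03),z[m].max())
org=m&(hsv[...,1]>110)
print("mat",rect(im,cv2.morphologyEx((org).astype(np.uint8),cv2.MORPH_CLOSE,np.ones((9,9))),.004))
bl=m&(hsv[...,1]<70)&(z>.010)
print("blade",rect(im,bl,.017))
for n,b in(("k",roi(290,385,225,280)),):
    pass
cv2.imwrite("pics/crop.png",cv2.resize(f[100:300,200:460],None,fx=3,fy=3,interpolation=cv2.INTER_CUBIC))
E
```

```text
table z 0.0007227803084227116
cover (array([0.56639642, 0.18050589]), np.float64(0.09394175909578416), array([213.01419067, 127.08870697]), 3183.5)
deck (array([0.44836261, 0.16603873]), np.float64(-1.477814637272086), array([120.44798279, 114.90109253]), 961.0) above (array([0.42258453, 0.16154507]), np.float64(0.8844731488496034), array([63.07498169, 20.05891228]), 108.0)
cart (335, 193) body (array([ 0.66121967, -0.11272833]), np.float64(-0.2648174151044817), array([70.09965515, 39.49518967]), 285.5) (array([ 0.66093866, -0.11380751]), np.float64(-0.26201563647966386), array([70.17403412, 41.58577347]), 287.5) tab (array([ 0.66103876, -0.11318639]), np.float64(-0.2626790299072026), array([29.80637169, 20.38468742]), 58.0) 1.3724391284679724
cart (445, 256) body (array([ 0.47163315, -0.42571051]), np.float64(0.18102949029684268), array([69.54124451, 41.72416306]), 315.0) (array([ 0.47163315, -0.42571051]), np.float64(0.18102949029684268), array([69.54124451, 41.72416306]), 315.0) tab (array([ 0.47193988, -0.42559335]), np.float64(0.19971784041706706), array([30.36733437, 22.03560257]), 70.5) 1.3724391284679724
knife handle (array([ 0.4853598 , -0.13546906]), np.float64(-1.5160881902991326), array([120.36617279,  24.50984573]), 290.5) 1.3724391284679724
mat (array([ 0.48536548, -0.1342926 ]), np.float64(-1.4953679814252323), array([237.39645386, 127.35717773]), 2904.0)
blade (array([ 0.48038657, -0.03598109]), np.float64(-1.5162349554423311), array([100.13304138,  44.98247147]), 445.0)
```

View pics/crop.png

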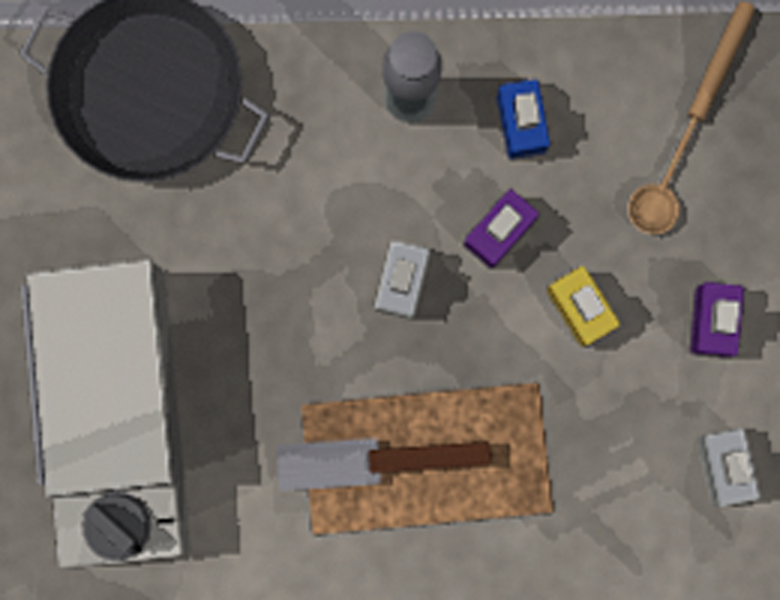

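The crop confirms the targets: the grey cartridges at crop (403,280) and (732,467) carry white tabs and the others are coloured. The knob bar points lower right (about 0.78 rad clockwise of the mark), and the knife blade points at the dispenser. Next I refine the dispenser pose, then grasp the knife.

```bash
cat >> h.py <<'E'
def yaw(a): return [0,float(np.cos(a/2)),float(np.sin(a/2)),0]   # tool down, tool x at world angle a
def down(a,p):
    """pick of the two half-turn-equal yaws with the smaller last joint"""
    c=[(abs(q[5]),b) for b in (a,a+np.pi,a-np.pi) if (q:=inverse_kinematics(list(p),yaw(b))) is not None]
    return min(c)[1]
import json,os
D=json.load(open("d.json")) if os.path.exists("d.json") else {}
if D:
    O=np.array(D["o"]); XA=D["xa"]; xl=np.array([np.cos(XA),np.sin(XA),0]); yl=np.array([-xl[1],xl[0],0])
    def disp(x,y,z): return np.array([O[0],O[1],0])+x*xl+y*yl+np.array([0,0,z])
def roi(shape,u,v,r):
    m=np.zeros(shape,bool); m[max(0,v-r):v+r,max(0,u-r):u+r]=1; return m
E
python3 - <<'E'
from h import *
im=dict(np.load("top0.npz"));W=world(im);z=W[...,2]
m=roi(z.shape,236,226,50)
for lo in(.078,.082,.0855): print(lo,rect(im,m&(z>lo)&(z<.1),.088))
c,a,s,_=rect(im,m&(z>.0855)&(z<.1),.088)
# profile: along local x at mid width, heights
xa=a+np.pi/2; xv=np.array([np.cos(xa),np.sin(xa)]); yv=np.array([-xv[1],xv[0]])
L=(W[...,:2]-c); lx,ly=L@xv,L@yv
for lo,hi in((-.1,-.05),(-.03,.03),(.05,.1)):
    k=(z>.084)&(z<.094)&(ly>lo)&(ly<hi)&(abs(lx)<.09); print(lo,np.percentile(lx[k],[0.5,99.5]),np.median(z[k]))
k=(z>.084)&(z<.094)&(abs(lx)<.05)&(abs(ly)<.13); print(np.percentile(ly[k],[.5,99.5]))
k=(z>.052)&(z<.066)&(abs(lx)<.09)&(ly>.1)&(ly<.2); print("deck",np.percentile(lx[k],[1,99]),np.percentile(ly[k],[1,99]))
k=(abs(lx)<.05)&(ly>.11)&(ly<.17)&(z>.07)&(z<.15); print("knob z",np.percentile(z[k],[5,50,95,99.5]))
for n,u,v in(("purp",367,176),("yel",395,202)):print(n,W[v,u])
E
```

```text
0.078 (array([0.56639642, 0.18050589]), np.float64(0.09394175909578416), array([213.01419067, 127.08870697]), 3183.5)
0.082 (array([0.56640625, 0.18084528]), np.float64(0.09704484110843085), array([212.82269287, 126.57317352]), 3156.5)
0.0855 (array([0.56663623, 0.18106671]), np.float64(0.09472752477541203), array([211.69844055, 125.82863617]), 3085.0)
-0.1 [-0.06248703  0.06201678] 0.08852499492627315
-0.03 [-0.0621784   0.06226769] 0.08805710217262921
0.05 [-0.0625183   0.06243912] 0.08816057203036395
[-0.10492499  0.10497019]
deck [-0.0622992   0.05585352] [0.10747769 0.17638127]
knob z [0.07049136 0.07530326 0.10199974 0.1049258 ]
purp [ 0.70480798 -0.21063914  0.06717975]
yel [ 0.62701085 -0.28822081  0.07185314]
```

```bash
python3 - <<'E'
import json,numpy as np
xa=.0945+np.pi/2
o=np.array([.5665,.1810])-.0030*np.array([np.cos(xa),np.sin(xa)])
json.dump(dict(o=list(o),xa=xa,mat=[.4854,-.1343],mata=1.646),open("d.json","w"));print(o)
E
cat >> h.py <<'E'
def knife(im):
    W=world(im);z=W[...,2];m=(z>.022)&(z<.06)&(W[...,0]>.38)&(W[...,0]<.58)&(W[...,1]>-.3)&(W[...,1]<.03)
    c,a,s,_=rect(im,m,.030); a=a if np.sin(a)>0 else a+np.pi
    return c+.02*np.array([np.cos(a),np.sin(a)]),a,s
E
python3 - <<'E'
from h import *
g,a,s=knife(grab("top"));print(g,a,s)
assert abs(s[0]-120)<6 and abs(s[1]-24)<4
k=np.array([np.cos(a),np.sin(a)]); p=g+.015*k
b=down(a,[*p,.1]);print("yaw",b)
move_to([*p,.12],yaw(b)); move_l([*p,.0135],.08); close()
s=state();print(s["ee_pos"],s["finger_gap"],s["finger_force"],s["time"])
move_l([*p,.13],.1); hold(.3)
s=state();print(s["ee_pos"],s["finger_gap"],s["ft_force"])
for n in("top","side"): 
    im=grab(n,"lift_"+n)
    if n=="side": cv2.imwrite("pics/lift_s.png",cv2.resize(im["frame"][130:330,230:470],None,fx=3,fy=3))
    else: W=world(im);np.savez("lift.npz",**im)
# blade slope from depth
q=W[...,:2]-p; lx=q@k; ly=q@np.array([-k[1],k[0]])
for lo in np.arange(.03,.12,.01):
    m=(lx>lo)&(lx<lo+.01)&(abs(ly)<.015)&(W[...,2]>.09)&(W[...,2]<.2)
    print(round(lo,3),m.sum(),np.median(W[m][:,2]) if m.any() else None)
E
```

```text
[0.56678308 0.17801339]
[ 0.48451234 -0.11433406] 1.6255044632906606 [122.66558838  23.89081383]
yaw 1.6255044632906606
[ 0.48373226 -0.09936223  0.01349736] 0.02410731373727505 29.989905953407288 4.5833
[ 0.48356001 -0.09932477  0.12964953] 0.023818983307747444 [ 0.0190724   1.24722363 -1.02820592]
0.03 0 None
0.04 0 None
0.05 0 None
0.06 0 None
0.07 0 None
0.08 0 None
0.09 16 0.13515931613837562
0.1 41 0.1344976824640008
0.11 16 0.1348120470352599
```

The knife is held level, with the blade top at z 0.135 as expected. Now the pry.

```bash
cat > pry.py <<'E'
from h import *
T=.115; dz=-.0035
q=yaw(XA)
def tcp(tx,z): return list(disp(tx-T,0,z+dz))
def rep(n):
    s=state(); print(n,np.round(s["ee_pos"],4),np.round(s["ft_force"],2),round(s["finger_gap"],4),round(s["time"],1))
    return s
E
python3 - <<'E'
from pry import *
move_to(tcp(-.10,.13),q); move_l(tcp(-.10,.0745),.1); rep("pre")
move_l(tcp(-.037,.0745),.05); rep("in")
r=.097
for th in np.arange(0,.61,.1):
    move_l(tcp(.06-r*np.cos(th),.082+r*np.sin(th)),.08); rep(round(th,2))
im=grab("side","pry1");cv2.imwrite("pics/pry1c.png",cv2.resize(im["frame"][150:350,230:470],None,fx=3,fy=3))
E
```

```text
pre [ 0.5872 -0.0362  0.0715] [ 0.08 -0.74 -1.56] 0.0241 7.6
in [0.5811 0.0264 0.071 ] [-0.02  0.61 -1.84] 0.0238 9.0
0.0 [0.5815 0.0265 0.0794] [ 0.56 -0.46 -1.54] 0.024 9.2
0.1 [0.5816 0.0272 0.0892] [-0.08  0.21 -1.02] 0.0237 9.5
0.2 [0.5814 0.0288 0.0987] [-0.45 -0.56 -1.78] 0.0236 9.8
0.3 [0.5811 0.0312 0.1081] [-0.17 -0.15 -1.63] 0.024 10.1
0.4 [0.5808 0.0346 0.1171] [ 0.21 -1.33 -1.19] 0.0237 10.3
0.5 [0.5803 0.0388 0.1259] [-0.44 -0.32 -1.69] 0.0237 10.6
0.6 [0.5798 0.0439 0.1341] [ 0.03  0.2  -1.5 ] 0.0239 10.9
```

View pics/pry1c.png

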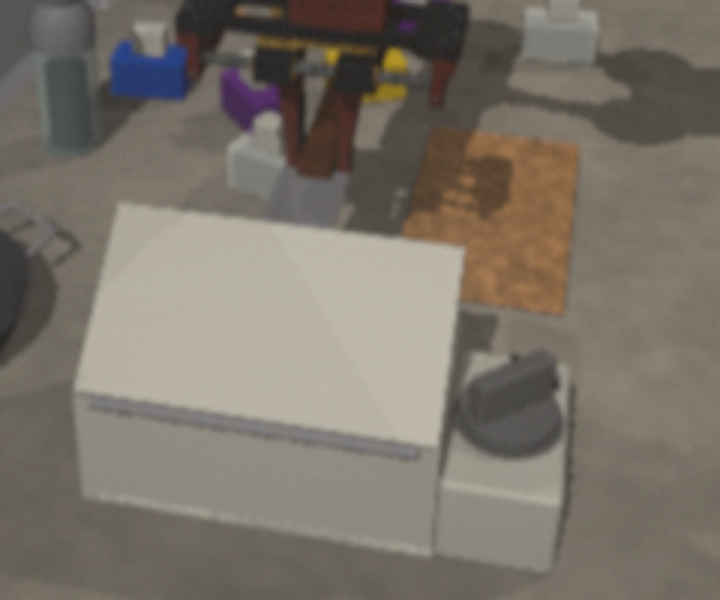

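The cover's front edge (crop row ~230) is raised by the blade. I carry on along the arc to the stop.

```bash
python3 - <<'E'
from pry import *
r=.097
for th in list(np.arange(.7,1.71,.1))+[1.74,1.77,1.79]:
    move_l(tcp(.06-r*np.cos(th),.082+r*np.sin(th)),.08); s=rep(round(th,2))
    if np.linalg.norm(s["ft_force"])>12: break
p=s["ee_pos"]
move_l(list(p-.09*xl),.12); move_l(list(p-.13*xl+[0,0,.03]),.12)
im=grab("side","open1");cv2.imwrite("pics/open1c.png",cv2.resize(im["frame"][100:350,210:450],None,fx=2.4,fy=2.4))
W=world(im);L=W-np.array([O[0],O[1],0]);lx,ly,z=L@xl,L@yl,L[...,2]
m=(abs(ly)<.09)&(z>.10)&(z<.19)&(lx>.03)&(lx<.13)
P=np.polyfit(z[m],lx[m],1);print(m.sum(),P,np.pi/2+np.arctan(P[0]))
E
```

```text
0.7 [0.5792 0.0498 0.1417] [ 0.51  0.08 -0.55] 0.0241 11.2
0.8 [0.5786 0.0565 0.1488] [-0.54  0.18 -1.73] 0.0238 11.5
0.9 [0.5778 0.0638 0.1551] [-0.19 -0.06 -1.16] 0.0238 11.8
1.0 [0.5771 0.0717 0.1607] [-0.33 -0.44 -2.12] 0.0239 12.0
1.1 [0.5762 0.08   0.1654] [ 0.92  0.04 -1.26] 0.0235 12.3
1.2 [0.5754 0.0888 0.1693] [-0.14 -0.47 -2.22] 0.0237 12.6
1.3 [0.5744 0.098  0.1722] [-0.07  0.46 -1.93] 0.0235 12.8
1.4 [0.5735 0.1074 0.1743] [ 0.25  0.22 -1.62] 0.0236 13.1
1.5 [0.5726 0.117  0.1753] [-0.47 -0.1  -1.2 ] 0.0238 13.4
1.6 [0.5716 0.1267 0.1754] [-0.83 -0.76 -1.53] 0.0234 13.7
1.7 [0.5707 0.1363 0.1746] [ 0.12 -0.05 -2.3 ] 0.0241 13.9
1.74 [0.5704 0.1397 0.174 ] [-0.53 -0.4  -1.6 ] 0.0234 14.2
1.77 [0.5701 0.1425 0.1736] [ 1.13 -0.76 -1.62] 0.0239 14.4
1.79 [0.5701 0.1429 0.1736] [-0.17 -4.81 -0.23] 0.024 14.7
3977 [0.18048611 0.05402108] 1.7493600779670533
```

View pics/open1c.png

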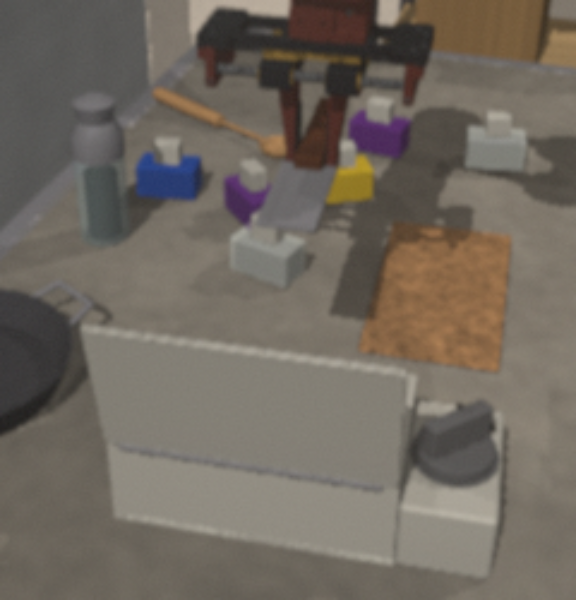

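The cover is fully open (1.749 rad measured). I lay the knife back and check it.

```bash
python3 - <<'E'
from pry import *
mu=np.array([np.cos(D["mata"]),np.sin(D["mata"])]); p=np.array(D["mat"])+.003*mu
s=rep("before")
move_to([*p,.16],yaw(D["mata"]))
W=world(grab("top"));k=mu;L=W[...,:2]-p;lx=L@k;ly=L@np.array([-k[1],k[0]])
for lo in (.07,.08,.09,.10,.11):
    m=(lx>lo)&(lx<lo+.01)&(abs(ly)<.015)&(W[...,2]>.11)&(W[...,2]<.22)
    print(lo,m.sum(),np.median(W[m][:,2]) if m.any() else None)
move_l([*p,.05],.12); move_l([*p,.0142],.04); rep("down"); gripper_open(); hold(.2)
move_l([*p,.2],.15)
movej([-1.1,.09,1.23,0,1.82,0])
im=grab("top","t2"); g,a,s=knife(im);print(g,a,s,"offset",(g-D["mat"])@mu,np.cross(mu,g-D["mat"]))
W=world(im);z=W[...,2];hsv=cv2.cvtColor(im["frame"],cv2.COLOR_BGR2HSV)
for u,v in((335,193),(445,256)):
    print(rect(im,roi(z.shape,u,v,22)&(z>.056)&(z<.08)&(hsv[...,1]<60),.066), rect(im,roi(z.shape,u,v,22)&(z>.03)&(z<.08)&(hsv[...,1]<60),.04))
cv2.imwrite("pics/t2c.png",cv2.resize(im["frame"][100:300,200:500],None,fx=2.5,fy=2.5))
print(state()["time"])
E
```

```text
before [0.5823 0.0135 0.2033] [-0.76 -0.56 -1.04] 0.0238 16.2
0.07 0 None
0.08 21 0.16613429473026334
0.09 43 0.16553978008418926
0.1 45 0.16547214656440648
0.11 17 0.16551341675217457
down [ 0.4854 -0.1314  0.0145] [ 0.59 -0.01 -2.18] 0.0236 19.1
[ 0.4861334  -0.14717021] 1.6396279389206505 [119.01267242  24.4931488 ] offset -0.012888932654331702 0.0002356515588909381
(array([ 0.66079022, -0.11275018]), np.float64(-0.2641050195128855), array([30.48902512, 19.69655991]), 58.0) (array([ 0.66121967, -0.11272833]), np.float64(-0.2648174151044817), array([70.09965515, 39.49518967]), 283.5)
(array([ 0.47177054, -0.426134  ]), np.float64(0.14836861584616542), array([29.97191811, 22.23241806]), 67.5) (array([ 0.47160818, -0.42560916]), np.float64(0.1802261643987771), array([69.52475739, 41.97405243]), 314.0)
23.4417<stdin>:12: DeprecationWarning: Arrays of 2-dimensional vectors are deprecated. Use arrays of 3-dimensional vectors instead. (deprecated in NumPy 2.0)
```

View pics/t2c.png

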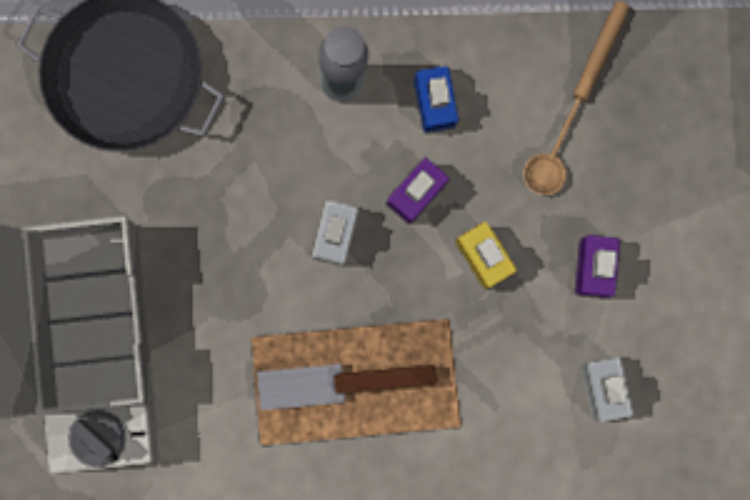

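The knife is flat and centred on the mat, the bays are empty, and both cartridges are unmoved at crop (336,232) and (609,390). Open fingers span 115 mm, so I use bays 1 and 2 with staggered x so the fingers clear the neighbouring tab and the walls.

```bash
cat > cart.py <<'E'
from pry import *
def find(near):
    im=grab("top");W=world(im);z=W[...,2];hsv=cv2.cvtColor(im["frame"],cv2.COLOR_BGR2HSV)
    u,v=proj(im,[*near,.05]).astype(int)
    m=roi(z.shape,u,v,26)&(z>.03)&(z<.08)&(hsv[...,1]<60)
    c,a,s,_=rect(im,m,.04); t=rect(im,roi(z.shape,*proj(im,[*c,.05]).astype(int),14)&(z>.056)&(z<.08)&(hsv[...,1]<60),.066)
    print("cart",c,a,s,"tab",t[0],t[2]); assert abs(s[0]-70)<6 and abs(s[1]-40)<6 and np.linalg.norm(c-t[0])<.006
    return (c+t[0])/2,a
def pick(near):
    c,a=find(near); b=down(a,[*c,.1])
    move_to([*c,.13],yaw(b)); move_l([*c,.035],.08); close(); rep("grip"); move_l([*c,.20],.15); hold(.2); return rep("lift")["finger_gap"]
def place(x,y):
    p=disp(x,y,0); b=down(XA,[*p[:2],.2])
    move_to([*p[:2],.20],yaw(b)); s=rep("above"); assert s["finger_gap"]>.015
    f0=s["ft_force"][2]
    move_l([*p[:2],.06],.12)
    for zz in (.052,.047,.044,.042):
        move_l([*p[:2],zz],.04); s=rep(zz)
        if s["ft_force"][2]-f0>5: break
    gripper_open(); hold(.2); move_l([*p[:2],.21],.15)
E
python3 - <<'E'
from cart import *
pick([.661,-.113]); 
im=grab("side","hold1")
place(-.019,-.026)
movej([-1.0,.09,1.23,0,1.82,0])
im=grab("top","p1");cv2.imwrite("pics/p1c.png",cv2.resize(im["frame"][160:310,180:350],None,fx=4,fy=4));rep("end")
E
```

```text
cart [ 0.66121967 -0.11272833] -0.2648174151044817 [70.09965515 39.49518967] tab [ 0.66079022 -0.11275018] [30.48902512 19.69655991]
grip [ 0.661  -0.1126  0.035 ] [-0.22  1.43 -0.05] 0.0395 27.6
lift [ 0.6607 -0.1127  0.1989] [ 0.19  0.32 -1.34] 0.0398 29.1
above [0.5947 0.1611 0.2   ] [ 0.3   0.01 -2.31] 0.0398 30.6
0.052 [0.5947 0.1637 0.0524] [0.2  6.91 4.36] 0.0399 32.2
end [ 0.3531 -0.4852  0.2317] [-0.01 -0.09  0.02] 0.0878 37.0
```

View pics/p1c.png

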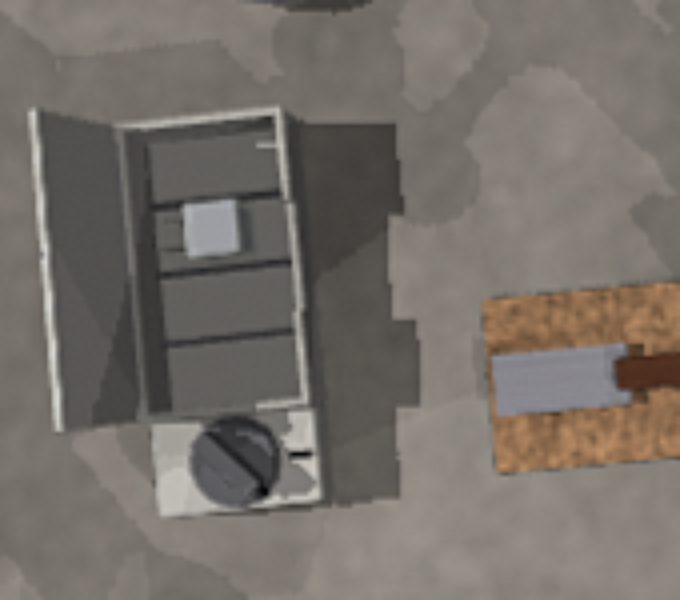

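Mistake: the gap read 0.040, so I had gripped the body, not the tab. I took the tips as 8 mm above the TCP instead of below. The cartridge tipped and now stands on end in bay 1, its 40 mm square end face at crop (212,228) and the tab pointing to the hinge side at (175,235). I'll take it out, right it on free counter and redo it. First I measure and check IK.

```bash
sed -i 's/\[\*c,.035\],.08/[*c,.051],.08/' cart.py; cat >> cart.py <<'E'
def tilt(t_ang,phi):
    """tool pitched by phi from straight down, its approach leaning to world heading t_ang; closing axis horizontal"""
    h=np.array([np.cos(t_ang),np.sin(t_ang),0]);u=np.array([0,0,1.])
    z=np.sin(phi)*h-np.cos(phi)*u; y=np.cross(u,h)*-1; x=np.cross(y,z)
    q=R.from_matrix(np.stack([x,y,z],1)).as_quat(); return [q[3],q[0],q[1],q[2]],z,x
E
python3 - <<'E'
from cart import *
im=grab("top");W=world(im);L=W-np.array([O[0],O[1],0]);lx,ly,z=L@xl,L@yl,L[...,2]
m=(abs(lx)<.053)&(abs(ly+.026)<.03)&(z>.055)&(z<.1)
c,a,s,_=rect(im,m,.076);l=np.array([*c,0])-[*O,0]
print(c,a,s,"local",l@xl,l@yl,"z",np.percentile(z[m],[2,50,98]))
A=np.c_[lx[m],ly[m],np.ones(m.sum())];print("slope",np.linalg.lstsq(A,z[m],rcond=None)[0])
k=(abs(lx)<.053)&(abs(ly+.026)<.023)
for x0 in np.arange(-.05,.05,.01):
    j=k&(lx>x0)&(lx<x0+.01);print(round(x0,2),np.round(np.median(z[j]),3),end="; ")
print()
for x in(.5,.55,.6,.64):
  p=[x,-.05,.05]; h=np.arctan2(p[1],p[0])
  for nm,ha in(("away",h),("toward",h+np.pi)):
    for ph in(.785,-.785):
      q=inverse_kinematics(p,tilt(ha,ph)[0]); print(x,nm,ph,None if q is None else np.round(q,2))
E
```

```text
[0.59201147 0.18958408] -1.5694710023377498 [63.66068649 40.52522659] local 0.009138527744303583 -0.0262076357844486 z [0.05563462 0.07504388 0.08085434]
slope [-0.17210513 -0.0023415   0.07298   ]
-0.05 0.007; -0.04 0.007; -0.03 0.008; -0.02 0.071; -0.01 0.076; 0.0 0.075; 0.01 0.076; 0.02 0.054; 0.03 0.052; 0.04 0.009; 
0.5 away 0.785 None
0.5 away -0.785 [-0.15  0.58  1.14 -0.04  2.21  1.51]
0.5 toward 0.785 [-0.15  0.58  1.14 -0.04  2.21 -1.63]
0.5 toward -0.785 None
0.55 away 0.785 [-0.2  -0.69  2.36  0.12  0.69  1.4 ]
0.55 away -0.785 [-0.13  0.72  0.94 -0.04  2.27  1.52]
0.55 toward 0.785 [-0.13  0.72  0.94 -0.04  2.27 -1.63]
0.55 toward -0.785 [-0.2  -0.69  2.36  0.12  0.69 -1.74]
0.6 away 0.785 [-0.18 -0.48  2.23  0.12  0.61  1.41]
0.6 away -0.785 [-0.12  0.87  0.71 -0.04  2.34  1.51]
0.6 toward 0.785 [-0.12  0.87  0.71 -0.04  2.34 -1.63]
0.6 toward -0.785 [-0.18 -0.48  2.23  0.12  0.61 -1.73]
0.64 away 0.785 [-0.16 -0.34  2.13  0.11  0.57  1.42]
0.64 away -0.785 [-0.12  1.03  0.48 -0.04  2.42  1.51]
0.64 toward 0.785 [-0.12  1.03  0.48 -0.04  2.42 -1.63]
0.64 toward -0.785 [-0.16 -0.34  2.13  0.11  0.57 -1.72]
```

The cartridge stands upright on its end at local (0.001, -0.026) with the tab toward +x. IK allows ±45° tilts around x≈0.62, so a regrasp there rights it.

```bash
python3 - <<'E'
from cart import *
P=np.array([.62,-.04]);h=np.arctan2(P[1],P[0])
for zz in(.02,.035,.15):
    for ph in(-.785,.785): 
        q=inverse_kinematics([*P,zz],tilt(h,ph)[0]);print(zz,ph,None if q is None else np.round(q,2))
p=disp(.001,-.0262,0)[:2]; b=XA
move_to([*p,.20],yaw(b)); move_l([*p,.048],.1); close(); rep("grip"); move_l([*p,.23],.15); hold(.2); rep("lift")
move_to([*P,.23],yaw(h)); move_l([*P,.06],.12); move_l([*P,.0435],.04); rep("down"); gripper_open(); hold(.2)
move_l([*P,.2],.15); movej([-1.0,.09,1.23,0,1.82,0])
im=grab("top","st");W=world(im);z=W[...,2]
m=roi(z.shape,*proj(im,[*P,.07]).astype(int),22)
print("top face",rect(im,m&(z>.062)&(z<.08),.07),"all",rect(im,m&(z>.03)&(z<.08),.05),z[m&(z<.2)].max())
cv2.imwrite("pics/stc.png",cv2.resize(im["frame"][150:300,180:380],None,fx=3,fy=3));rep("t")
E
```

```text
0.02 -0.785 [-0.1   0.96  0.63 -0.04  2.33  1.52]
0.02 0.785 [-0.15 -0.37  2.21  0.13  0.52  1.4 ]
0.035 -0.785 [-0.1   0.95  0.62 -0.04  2.35  1.52]
0.035 0.785 [-0.15 -0.39  2.2   0.12  0.55  1.4 ]
0.15 -0.785 [-0.1   0.91  0.47 -0.05  2.54  1.5 ]
0.15 0.785 [-0.15 -0.51  2.07  0.09  0.8   1.45]
grip [0.5928 0.1815 0.048 ] [ 0.71  0.38 -0.75] 0.04 42.1
lift [0.5925 0.1814 0.229 ] [-0.47 -0.3  -2.26] 0.0396 43.6
down [ 0.6198 -0.04    0.0431] [ 0.68  0.16 -1.18] 0.04 47.0
top face (array([ 0.61884613, -0.04100471]), np.float64(1.551765244487136), array([40.40947342, 37.67161179]), 166.0) all (array([ 0.63105518, -0.04042192]), np.float64(-0.018219483965559093), array([64.82189178, 41.06819916]), 233.5) 0.07629370268005854
t [ 0.353  -0.4852  0.2316] [ 0.32  0.66 -0.14] 0.0879 51.2
```

View pics/stc.png

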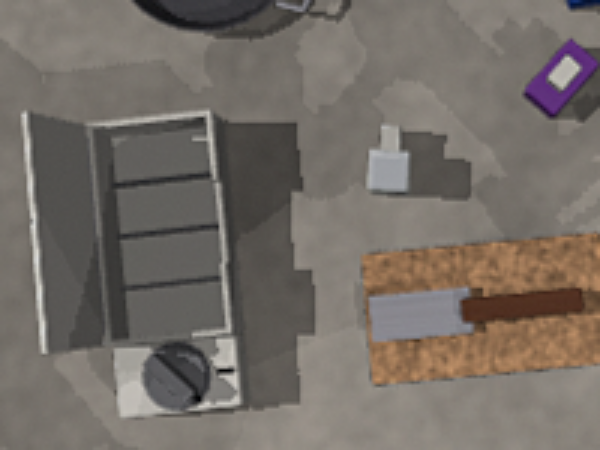

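It stands upright at crop (388,170), tab (390,138) facing away from the robot, as planned. Now I tilt-regrasp to right it.

```bash
python3 - <<'E'
from cart import *
C=np.array([.619,-.0405,.035]);h=np.arctan2(C[1],C[0])-0.0
q0,a0,_=tilt(h,-.785); q1,a1,_=tilt(h,.785)
T=lambda c,a,back=0: list(c+(.001-back)*a)
move_to(T(C,a0,.11),q0); move_l(T(C,a0),.1); close(); rep("grip")
up=np.array([0,0,1.])
move_l(T(C+.11*up,a0),.12); rep("lift")
E2=np.array([.635,-.0405,.0213])
move_to(T(E2+.12*up,a1),q1); rep("turned"); 
move_l(T(E2+.02*up,a1),.12); move_l(T(E2,a1),.03); s=rep("down")
gripper_open(); hold(.2); move_l(T(E2,a1,.11),.12)
move_to([.45,-.04,.3],yaw(h)); movej([-1.0,.09,1.23,0,1.82,0])
im=grab("top","up");cv2.imwrite("pics/upc.png",cv2.resize(im["frame"][150:300,180:380],None,fx=3,fy=3))
find([.635,-.0405]);rep("t")
E
```

```text
Traceback (most recent call last):
bench.IKError: the arm cannot take that pose within its joint ranges
```

```bash
python3 - <<'E'
from cart import *
C=np.array([.619,-.0405,.035]);h=np.arctan2(C[1],C[0])
q0,a0,_=tilt(h,-.785); q1,a1,_=tilt(h,.785); up=np.array([0,0,1.])
E2=np.array([.635,-.0405,.0213])
T=lambda c,a: list(c+.001*a)
assert all(inverse_kinematics(T(c,a),q) is not None for c,a,q in((C,a0,q0),(C+.11*up,a0,q0),(E2,a1,q1),(E2+.12*up,a1,q1)))
move_to(T(C+.11*up,a0),q0); move_l(T(C,a0),.1); close(); rep("grip")
move_l(T(C+.11*up,a0),.12); rep("lift")
move_to(T(E2+.12*up,a1),q1); rep("turned"); 
move_l(T(E2+.02*up,a1),.12); move_l(T(E2,a1),.03); s=rep("down")
gripper_open(); hold(.2); move_l(T(E2+.12*up,a1),.12)
movej([-1.0,.09,1.23,0,1.82,0])
im=grab("top","up");cv2.imwrite("pics/upc.png",cv2.resize(im["frame"][150:300,180:380],None,fx=3,fy=3))
find([.635,-.0405]);rep("t")
E
```

```text
grip [ 0.6183 -0.0404  0.0342] [0.11 0.68 0.54] 0.04 55.2
lift [ 0.6181 -0.0404  0.1431] [-0.98  0.29 -1.81] 0.0402 56.2
turned [ 0.6359 -0.0406  0.1409] [-0.36 -0.12 -1.96] 0.0399 57.8
down [ 0.6358 -0.0406  0.0207] [ 0.22  1.31 -1.88] 0.0401 59.6
cart [ 0.63352802 -0.0414614 ] -0.01632451169191321 [68.37052155 38.48041916] tab [ 0.63375269 -0.04107178] [26.27414322 17.41459084]
t [ 0.3529 -0.4851  0.2316] [ 1.24 -0.23  0.65] 0.0874 63.8
```

View pics/upc.png

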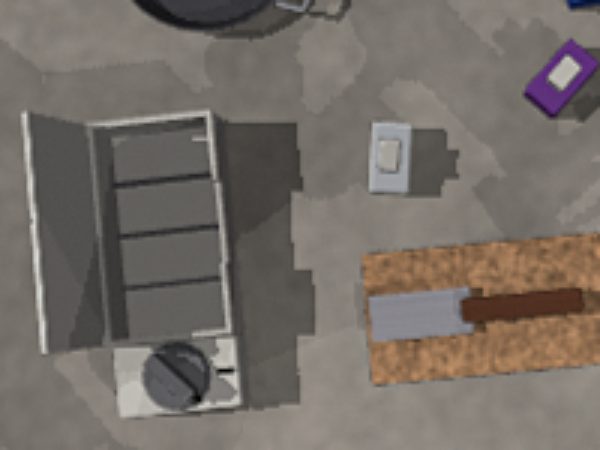

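The cartridge is upright, tab up, at crop (390,157). I redo pick and place with the correct tab height, checking the gap (~0.020 expected).

```bash
sed -i 's/\[\*p\[:2\],.06\],.12/[*p[:2],.078],.12/; s/(.052,.047,.044,.042)/(.068,.062,.0585)/; s/assert s\["finger_gap"\]>.015/assert .015<s["finger_gap"]<.026/' cart.py
cat >> cart.py <<'E'
def bays(name):
    im=grab("top",name);W=world(im);L=W-np.array([O[0],O[1],0]);lx,ly,z=L@xl,L@yl,L[...,2]
    for y in(-.026,.026):
        k=(abs(lx)<.052)&(abs(ly-y)<.025)
        for n,lo,hi,zz in(("body",.036,.056,.046),("tab",.060,.085,.072)):
            m=k&(z>lo)&(z<hi)
            if m.sum()<15: print(y,n,m.sum()); continue
            c,a,s,_=rect(im,m,zz) ;l=np.array([c[0]-O[0],c[1]-O[1],0])
            print(y,n,"local",np.round([l@xl,l@yl],4),"ang",round(a,3),"size",np.round(s,1),"z",np.round(np.median(z[m]),4))
    cv2.imwrite(f"pics/{name}c.png",cv2.resize(im["frame"][160:310,180:350],None,fx=4,fy=4))
E
python3 - <<'E'
from cart import *
g=pick([.6335,-.041]); assert .015<g<.026
place(-.019,-.026)
movej([-1.0,.09,1.23,0,1.82,0])
bays("p2"); rep("t")
E
```

```text
cart [ 0.63352802 -0.0414614 ] -0.01632451169191321 [68.37052155 38.48041916] tab [ 0.63375269 -0.04107178] [26.27414322 17.41459084]
grip [ 0.6336 -0.0412  0.0509] [ 0.11 -0.27 -1.15] 0.02 68.0
lift [ 0.6333 -0.0412  0.1988] [-0.63  0.02 -1.28] 0.0199 69.3
above [0.5946 0.1611 0.1999] [ 0.91  0.05 -2.11] 0.0199 70.6
0.068 [0.5942 0.1615 0.0675] [ 0.63 -0.73 -2.14] 0.0198 72.1
0.062 [0.5942 0.1615 0.0615] [-0.44  0.66 -2.26] 0.02 72.4
0.0585 [0.5943 0.1615 0.0582] [-0.28 -0.82 -1.63] 0.0202 72.7
-0.026 body local [-0.0177 -0.0249] ang -1.479 size [66.7 40.4] z 0.0458
-0.026 tab local [-0.019 -0.025] ang -1.57 size [29.  20.3] z 0.0725
0.026 body 0
0.026 tab 0
t [ 0.3531 -0.4852  0.2317] [-0.03  0.47  0.05] 0.0878 77.7
```

Cartridge 1 stands correctly: tab top 0.0725, body 0.046. Now the second one.

```bash
python3 - <<'E'
from cart import *
movej([-.6,.09,1.23,0,1.82,0])
g=pick([.4717,-.426]); assert .015<g<.026
place(.015,.026)
movej([-1.0,.09,1.23,0,1.82,0])
bays("p3"); g,a,s=knife(grab("top"));print("knife",g,a,s); rep("t")
E
```

```text
Traceback (most recent call last):
  File "cart.py", line 10, in pick
    c,a=find(near); b=down(a,[*c,.1])
        ~~~~^^^^^^
  File "cart.py", line 6, in find
    c,a,s,_=rect(im,m,.04); t=rect(im,roi(z.shape,*proj(im,[*c,.05]).astype(int),14)&(z>.056)&(z<.08)&(hsv[...,1]<60),.066)
            ~~~~^^^^^^^^^^
  File "h.py", line 26, in rect
    c=max(cs,key=cv2.contourArea)
ValueError: max() iterable argument is empty
```

```bash
python3 - <<'E'
from cart import *
movej([0,-.3,1.5,0,1.9,0])
im=grab("top","t4"); W=world(im);z=W[...,2];hsv=cv2.cvtColor(im["frame"],cv2.COLOR_BGR2HSV)
m=((z>.03)&(z<.08)&(hsv[...,1]<60)).astype(np.uint8); m[:, :300]=0
n,_,st,ce=cv2.connectedComponentsWithStats(m)
for i in range(1,n):
    if st[i,4]>25: print(st[i],ce[i],W[int(ce[i][1]),int(ce[i][0])])
cv2.imwrite("pics/t4c.png",cv2.resize(im["frame"][100:340,200:520],None,fx=2,fy=2))
E
```

```text
[328 130  18  10  71] [336.07042254 135.05633803] [ 0.82563314 -0.12306464  0.07783446]
[372 131   8  12  81] [375.20987654 136.67901235] [ 0.82293663 -0.23741766  0.06632573]
[362 168  12  13  84] [367.52380952 174.        ] [ 0.71057045 -0.21074405  0.06784208]
[391 195  10  12  74] [395.55405405 200.62162162] [ 0.63290936 -0.28860968  0.07059322]
[437 200  10  11  97] [441.17525773 205.02061856] [ 0.61629398 -0.41997127  0.06761956]
[428 234  19  26 349] [436.81375358 246.74498567] [ 0.49954342 -0.40060852  0.06751197]
```

View pics/t4c.png

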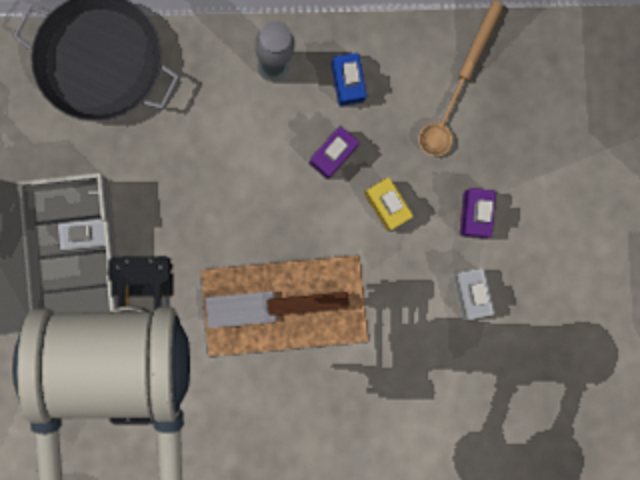

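The grey cartridge was nudged to crop (475,293), about (0.497,-0.40), still upright. I pick it from there.

```bash
python3 - <<'E'
from cart import *
g=pick([.497,-.40]); assert .015<g<.026
place(.015,.026)
movej([-1.0,.09,1.23,0,1.82,0])
bays("p3"); g,a,s=knife(grab("top"));print("knife",g,a,s); rep("t")
E
```

```text
cart [ 0.49747565 -0.40914352] 0.18541350285954705 [69.4041214  41.95432663] tab [ 0.49785455 -0.40940875] [29.91220665 21.3986721 ]
grip [ 0.4976 -0.4093  0.0509] [ 0.37  0.75 -0.93] 0.0196 84.0
lift [ 0.4974 -0.409   0.1988] [ 0.12  0.99 -1.28] 0.0196 85.3
above [0.5399 0.1896 0.2   ] [ 0.33  0.05 -0.59] 0.02 87.5
0.068 [0.5392 0.1904 0.0675] [ 0.88 -1.04 -1.11] 0.0196 89.1
0.062 [0.5392 0.1904 0.0615] [-0.84 -0.32 -1.72] 0.0197 89.4
0.0585 [0.5393 0.1904 0.0582] [ 0.13 -1.21 -1.06] 0.0201 89.6
-0.026 body local [-0.0179 -0.0253] ang -1.498 size [67.1 40.1] z 0.0463
-0.026 tab local [-0.0205 -0.0248] ang -1.568 size [31.9 20.4] z 0.0713
0.026 body local [0.0141 0.0265] ang -1.478 size [71.4 39.8] z 0.0455
0.026 tab local [0.0148 0.0263] ang -1.568 size [28.9 20.1] z 0.0717
knife [ 0.48659057 -0.14503576] 1.688413995778027 [124.02843475  31.00555038]
t [ 0.353  -0.4852  0.2317] [ 0.2  -0.39  0.78] 0.0878 94.7
```

View pics/p3c.png

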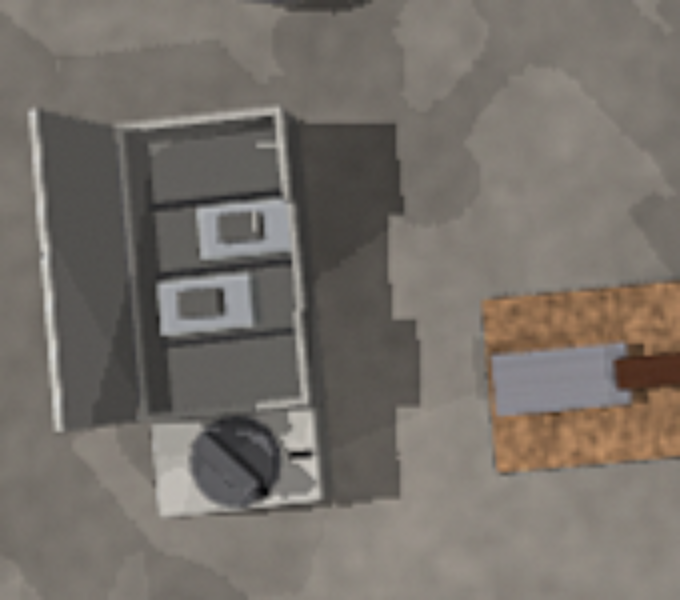

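Both cartridges stand upright in bays 1 and 2 (crop (245,228) and (205,302)). Now I shut the cover with closed fingers from behind.

```bash
python3 - <<'E'
from cart import *
close(); r=.100; q=yaw(XA)
def tip(th): return list(disp(.06-r*np.cos(th)+(.006+.011)*np.sin(th),0,.082+r*np.sin(th)+.006*np.cos(th)+.008))
ths=[1.7,1.6,1.5,1.4,1.3,1.2,1.1,1.,.9,.8,.7,.6,.5,.4,.3,.2,.1,.03]
a=disp(.125,0,.34); st=disp(.125,0,.19)
assert all(inverse_kinematics(list(p),q) is not None for p in [a,st]+[tip(t) for t in ths])
b=disp(-.15,0,.34)
move_to(list(b),q); move_to(list(a),q); move_l(list(st),.15); rep("start")
for t in ths:
    move_l(tip(t),.12); s=rep(t)
    if np.linalg.norm(s["ft_force"])>15: print("STOP");break
else:
    p=np.array(tip(0))
    for k in range(8):
        move_l(list(p-[0,0,.001*k]),.03); hold(.1); s=rep("press")
        if s["ft_force"][2]>5: break
    move_l(list(p+[0,0,.15]),.15)
    movej([-1.0,.09,1.23,0,1.82,0])
    im=grab("top");W=world(im);L=W-np.array([O[0],O[1],0]);lx,ly,z=L@xl,L@yl,L[...,2]
    m=(abs(lx)<.055)&(abs(ly)<.1);A=np.c_[lx[m],ly[m],np.ones(m.sum())]
    print("cover plane",np.linalg.lstsq(A,z[m],rcond=None)[0],np.percentile(z[m],[2,50,98]));rep("t")
    m=(ly>.11)&(ly<.175)&(abs(lx)<.05)&(z>.09)
    print("bar",rect(im,m,.103))
    g,a,s=knife(im);print("knife",g,a,s)
E
```

```text
start [0.5555 0.3025 0.1916] [ 0.19  0.32 -0.13] 0.0004 100.3
1.7 [0.5586 0.267  0.189 ] [ 0.67 -0.99 -0.28] 0.0003 100.8
1.6 [0.5594 0.2573 0.19  ] [-0.08 -0.29 -0.18] 0.0004 101.0
1.5 [0.5603 0.247  0.1902] [0.03 0.36 0.41] -0.0 101.2
1.4 [0.5612 0.2368 0.1895] [ 0.14 -0.21 -0.56] 0.0011 101.5
1.3 [0.5622 0.2267 0.1878] [ 0.26  0.06 -0.57] 0.0002 101.8
1.2 [0.5631 0.2167 0.1851] [-0.63  0.16  0.29] 0.0005 102.0
1.1 [0.564  0.207  0.1815] [-0.31  0.64  0.87] 0.0004 102.2
1.0 [0.5648 0.1975 0.1769] [-0.63 -0.48 -0.54] 0.0004 102.5
0.9 [0.5656 0.1885 0.1715] [-0.58  1.42 -0.53] 0.0003 102.8
0.8 [0.5664 0.1799 0.1652] [-0.69  0.13 -0.14] 0.0002 103.0
0.7 [0.5671 0.1719 0.1582] [-0.12  0.07  0.07] 0.0006 103.2
0.6 [0.5677 0.1647 0.1506] [ 0.73 -0.78  0.25] 0.0006 103.5
0.5 [0.5683 0.1581 0.1424] [ 0.52 -0.54  0.27] 0.0005 103.8
0.4 [0.5688 0.1523 0.1336] [-0.61 -0.23  0.3 ] 0.0006 104.0
0.3 [0.5693 0.1473 0.1243] [-0.88  0.33  0.1 ] 0.0004 104.2
0.2 [0.5696 0.1433 0.1149] [-0.38  0.07 -0.15] 0.0002 104.5
0.1 [0.5699 0.1402 0.1051] [ 0.08 -0.13 -0.37] 0.0003 104.8
0.03 [0.5702 0.1387 0.0984] [-0.18 -0.26 -0.09] 0.0007 105.0
press [0.5708 0.1383 0.0964] [ 0.53 -0.11  1.84] 0.0002 105.3
press [0.5708 0.1382 0.0963] [-0.63 -0.41  5.84] 0.0004 105.7
cover plane [-0.00216815 -0.00026787  0.08809001] [0.08291531 0.08809571 0.09329728]
t [ 0.3531 -0.4852  0.2317] [0.64 0.77 0.35] 0.0002 109.3
bar (array([0.42604327, 0.16321431]), np.float64(0.8455861366654571), array([52.13025284, 15.03887272]), 86.5)
knife [ 0.48552452 -0.14031489] 1.6447597338279356 [132.88671875  24.02791595]
```

The cover is shut (plane at 0.0881, no tilt). Now the knob: the open fingers overhang the cover (z 0.088), so I grip the top 12 mm of the bar with tips at 0.092.

```bash
python3 - <<'E'
from cart import *
gripper_open()
p=(np.array([.4260,.1632])+disp(0,.142,0)[:2])/2; a0=.86
print(p,[None if (q:=inverse_kinematics([*p,.1],yaw(a))) is None else np.round(q,2) for a in(a0,XA+.1)])
b=disp(-.2,.1,.25); move_to(list(b),yaw(a0)); move_to([*p,.20],yaw(a0)); move_l([*p,.10],.08); close(); s=rep("grip")
assert .010<s["finger_gap"]<.02
for a in np.r_[np.arange(a0+.1,XA-.02,.1),XA,XA+.03,XA+.06,XA+.09]:
    move_l([*p,.10],.05,yaw(a)); s=state(); print(round(a,3),np.round(s["moment"],2),np.round(s["ft_force"],1),round(s["finger_gap"],4))
    if abs(s["moment"][2])>.5: break
gripper_open(); hold(.2); move_l([*p,.22],.12)
movej([-1.0,.09,1.23,0,1.82,0])
im=grab("top","k");W=world(im);L=W-np.array([O[0],O[1],0]);lx,ly,z=L@xl,L@yl,L[...,2]
c,a,s,_=rect(im,(ly>.11)&(ly<.175)&(abs(lx)<.05)&(z>.09),.103);print("bar",c,a%np.pi-XA,s); rep("t")
g,ka,s=knife(im);print("knife",g,ka,s)
m=(abs(lx)<.055)&(abs(ly)<.1);print(np.linalg.lstsq(np.c_[lx[m],ly[m],np.ones(m.sum())],z[m],rcond=None)[0])
cv2.imwrite("pics/kc.png",cv2.resize(im["frame"][100:300,180:400],None,fx=3,fy=3))
E
```

```text
[0.42570833 0.16390717] [array([ 0.29, -0.29,  1.82, -0.  ,  1.61,  1.  ]), array([ 0.29, -0.29,  1.82, -0.  ,  1.61,  0.1 ])]
grip [0.4251 0.1643 0.1   ] [-4.55  1.9   2.14] 0.0138 115.7
0.96 [0.35 0.83 0.03] [-5.1  1.5  2. ] 0.0137
1.06 [0.33 0.79 0.01] [-5.1  2.1  2.4] 0.0136
1.16 [0.32 0.83 0.02] [-4.5  2.6  2.2] 0.0139
1.26 [0.33 0.74 0.01] [-4.9  2.   2.1] 0.0138
1.36 [0.35 0.67 0.07] [-4.2  2.5  2.1] 0.0133
1.46 [0.38 0.47 0.06] [-2.3  1.6  1.5] 0.0139
1.56 [0.43 0.26 0.  ] [-1.7  2.7  0.8] 0.0139
1.665 [0.53 0.01 0.03] [ 0.2  2.  -0. ] 0.0137
1.695 [ 0.59 -0.21 -0.33] [ 0.4  3.2 -1.2] 0.0135
1.725 [ 0.64 -0.37 -0.55] [ 0.8  3.2 -1. ] 0.0146
bar [0.42623419 0.16240332] -0.00024055075330475795 [53.73757172 13.67691994]
t [ 0.3531 -0.4851  0.2319] [-0.17 -0.19 -0.41] 0.0877 123.2
knife [ 0.48586063 -0.14618384] 1.6475636762711392 [121.19100189  23.85468674]
[-0.00282443  0.00084414  0.08812687]
```

View pics/kc.png

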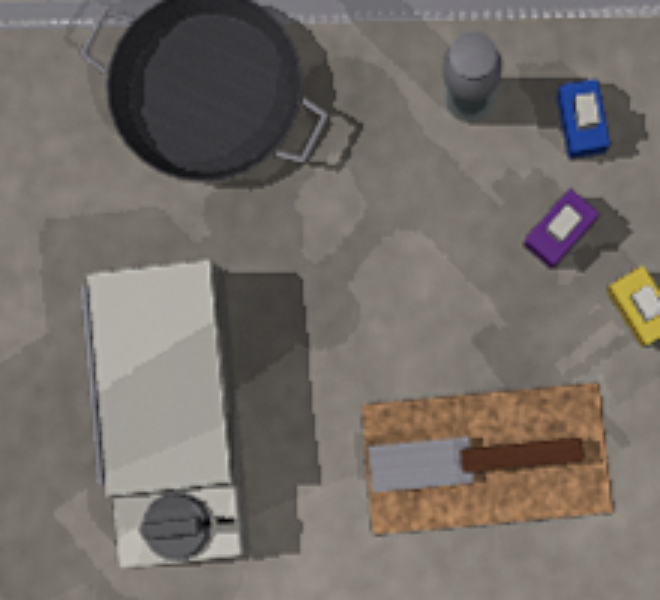

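The cover is shut, and the knob pointer at crop (205,522) meets the mark at (228,521). The knob took the stop torque. The knife lies mid-mat, bystanders unmoved.

```bash
python3 -c "
from bench import *
print(job_done())"
```

```text
the job is handed in; nothing more can be done
None
```

I handed the job in at about 123 s of robot time: both cartridges stand tab up in bays 1 and 2, the knife lies flat mid-mat, the cover is shut, and the knob was then turned to zero; one cartridge tipped on end in its bay on the first try, so I righted it on the counter and placed it again.

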